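# Lock the board holder's slide bar with a linchpin

### The arm

A 6-joint arm with a two-finger parallel gripper is mounted at the origin on the work surface. World frame = base frame: x ahead of the robot, y to its left, z up, the work surface at z = 0. Lengths are in m, angles in rad, forces in N, time in s.
With the tool pointing down it reaches from about 0.3 to 1 m from the base axis. Payload 5.1 kg.
Tool frame: the origin (TCP) lies on the centre line of the jaws, within the pads' length; the fingertips stand ctrl.tcp_to_tips ahead of it and the grasp point (between the pads) lies 5 mm behind it (ctrl.tcp_to_tips is the distance from the TCP to the fingertips, in m); z points along the fingers, y is the line along which they close (so a half turn about z gives the same grasp; the last joint's range is limited). The gripper opens to 95 mm and grips with 3 to 60 N. Pads are 20 mm wide; open, the fingers measure 119 mm over their backs; the gripper's body (75 mm by 180 mm) begins 59 mm behind the grasp point.
Start: joints at [-1.396, 0.124, 1.65, -0, 1.367, -0.083], TCP at [0.166, -0.629, 0.229] pointing down, gripper open.
Joint ranges: [-2.61, 2.61], [-1.02, 2.33], [0.03, 2.71], [-1.35, 4.49], [0.32, 2.68], [-2.91, 2.91]. Speed limits (rad/s): [2.57, 2.57, 3.14, 3.14, 3.14, 3.14].

### API

Orientations are given as a unit quaternion [x, y, z, w].
In Python, from bench import ctrl, viewer, order, models gives the robot as it stands.
- The arm moves only by the tool servo_tool, never from a script. Its argument "steps" is a list that holds one entry, the list of rows, each a list of 7 numbers: the shift along the world's x, y, z each as a share of 1 m, from -1 to 1, then the turn, a rotation vector about the world's x, y, z each as a share of 0.5 rad, from -1 to 1, then the closure, from 0 (fully open) to 1 (shut). A call has 1 to 20 rows; each row is the pose to reach, as a shift and turn from the pose commanded when the call began; what a row does not reach only later rows make up. A row lasts 1/10 s, in which the tool goes at most 50 mm and 8.59 degrees, less where a joint would pass 70% of its speed; a pose out of reach is approached as far as the arm can. A call with a number of a shift or a turn outside -1 to 1 is refused whole. A call with a gripper value outside its range is refused whole. The fingers move at their own pace and stop on an object; the grip force is fixed at half the most. Time passes only in rows, so rows that repeat a pose let the fingers close. It gives the time, the measured TCP pose, the force, the opening and the grip force at its end, in the units of the state.
- ctrl.get_state(): the state, without advancing time (a new reading comes with each control period).
- viewer.camera(name): name is "scene" or "top"; returns a dict with "color" (384x512x3 uint8, blue, green, red), "mtx" (3x3 intrinsics, pixels), "dist" ([k1, k2, p1, p2, k3] as OpenCV has them; the pictures are not rectified), "rvec" (rotation vector, rad) and "tvec" (3), from world to camera coordinates, as OpenCV has them. Camera axes: x right, y down, z forward; pixel columns grow to the right and rows downward; lengths in m; the calibration is good to about 2 mm. A picture is of the moment at which its call begins. There is no depth.
- order.finish_job(): hands the job in; it is judged then, once.
Trained networks look in a picture, given as the dict that the camera call returned (one of the last four; its "shot" number tells which), for a name from the list of things; names that differ only in an ending like _2 or _b are one class to them, and where a whole thing is asked for, a point or a joint stands for the part that bears it (a point fixed in the world has none). Each returns a list of dicts, best first, with "score" (0 to 1); they miss things now and then, are a little off and sometimes report something else, mostly with a low value. They report only what shows in the picture. A call takes as long as a camera call.
- models.search_frame(picture, target): "point" ([column, row] in pixels, amid what is visible of it).
- models.pinpoint(picture, target): "point" ([column, row] in pixels: a listed point, or the origin of a listed thing).
The state is a dict: "t": time; "qpos": joint angles; "qvel": joint speeds; "tau": joint torques, N m; "position": TCP position; "tool_rot": TCP orientation; "contact_force": force on the tool from outside, world axes, zero at the start; "moment": the same for the moment, N m; "finger_gap": finger opening in m; "grip_force": force on a finger pad.
Only numpy, scipy, OpenCV 4.12 (cv2) and the standard library are available. Lean on these libraries where they do the work, as an engineer would, in place of code of your own. Each camera call takes 0.05 s, during which the arm holds its last target. There are 200 camera calls.

### The job

Lock the slide bar of the circuit-board holder: take the linchpin with the ring out of the wooden block and push it fully down through the hole near the bar's free end, its ring pointing out past that end. Then swing the ring down over the end of the bar until it snaps shut beneath the pin's tip, and let go. Feel for the hole and work gently, never forcing the pin or ring hard against the holder, and leave the other things on the table where they are.

Things in the scene. Friction and masses are not known exactly. Their poses are not given: they have to be found in the camera images.
- linchpin: Steel linchpin, 130 g with ring. Origin: centre of the underside of its round shoulder (22 mm across, 4 thick), on the pin axis; z up, away from the tip; x the way the open ring points. Starts upright in one of the two holes of the wooden block, shoulder on the block's top, ring open.
- pin_tip (a point): Tip of the linchpin's round shank, 40 mm below the shoulder's underside. The shank is 10 mm in diameter and is chamfered over its last 2 mm to a flat tip of 8 mm.
- pin_grip (a point): On the linchpin's axis, 27 mm above the shoulder's underside, in its flat-sided grip block, which is 14 mm (pin x) by 12 mm (pin y) and reaches 36 mm above the shoulder's underside. Pinch it across the pin's y. The ring's wire crosses it 9 mm above the shoulder's underside: keep fingertips 14 mm or more above that underside.
- ring (a joint): Ring angle about the pin's y: 0 = open, level, pointing along the pin's +x; 1.57 = shut, hanging down, far rim 7 mm beneath the pin's tip. An over-centre spring holds it open below about 0.65 rad and snaps it shut above that. To shut it push the far rim down from above (about 3 N), then down and inwards along its arc.
- ring_rim (a point): Point of the ring farthest from its hinge. The ring is round steel wire 5 mm thick, 56 mm in diameter between wire centres, hinged at one point of its rim on the pin's axis, 9 mm above the shoulder's underside; this point is 56 mm from the hinge.
- bracket: Circuit-board holder, fixed: base plate 12 mm thick, two posts with a brown board upright above them (to z 170 mm), and a level square steel bar 24 mm wide, 22 high through the posts. Origin on the table below the hole mark; x along the bar to its free end. Bar top at z = 105 mm. The nearer post spans x -75 to -45 mm, its top at z 113 mm.
- hole_mark (a point): Where the hole's mouth would be with the bar pushed right in, on the centre line of the bar's top face. The bar was left pulled out: the real hole (vertical, through, 11.2 mm wide, countersunk to 13.2, 16 mm from the bar's free end) lies on that line 5 to 25 mm from this mark along the bracket's +x: find it by feel or by eye. The bar stays put when pushed.
- holder: Wooden block, fixed, 130 (x) x 60 (y) x 60 mm high, origin at the centre of its underside, with two loose holes 13.5 mm wide in its top at x = -35 and +35 mm. The linchpin stands in one, the plain pin in the other.
- plain_pin: Bystander: a plain steel pin without a ring, with a round head 20 mm across and 24 mm high, in the block's other hole. Origin at the underside of its head. Leave it.
- tape: Bystander: a roll of black tape lying flat, 70 mm across, 20 mm high; origin at the centre of its underside.
- water: Bystander: a water bottle 62 mm across, 190 mm high; origin at the centre of its underside.
- driver: Bystander: a screwdriver lying on the table.

How it is judged:
By the outcome, as a careful person would: the job done as asked, in the order asked, and still so for the second after the job is handed in, with the robot touching nothing.
It also fails if it takes over 64 s, if anything falls off the work surface, if the arm or the gripper's body presses on something with over 40 N, if the wrist force passes 120 N, or if a joint passes its speed limit or range.

## Working session

There is one attempt and no reset: what is moved stays moved. The work goes in short steps, Python scripts to look and compute and a tool call to move; the robot and the scene stay as the last step left them, time stands still between calls to the robot, and variables do not carry over. Pictures are saved under pics/ and viewed, at most 10 in all, crops included, and the job is handed in when it is done.

Besides the shell and the picture viewer there is one more tool, called after "Call:" in YAML: its name, and indented under it one key for each argument. servo_tool: Moves the arm, as the interface text tells. Its arguments: {"type":"object","properties":{"steps":{"type":"array"}},"required":["steps"]}

```bash
mkdir -p pics; cat > h.py <<'E'
import numpy as np, cv2
from bench import ctrl, viewer, order, models
def ray(p,pt):
    R=cv2.Rodrigues(np.array(p["rvec"],float))[0]; t=np.array(p["tvec"],float).ravel()
    u=cv2.undistortPoints(np.array([[pt]],float),np.array(p["mtx"]),np.array(p["dist"])).ravel()
    return -R.T@t, R.T@np.array([u[0],u[1],1.])
def atz(p,pt,z):
    c,d=ray(p,pt); return c+d*(z-c[2])/d[2]
def proj(p,X):
    return cv2.projectPoints(np.array(X,float).reshape(-1,1,3),np.array(p["rvec"],float),np.array(p["tvec"],float),np.array(p["mtx"]),np.array(p["dist"]))[0].reshape(-1,2)
def tri(obs):
    A=np.zeros((3,3));b=np.zeros(3)
    for p,pt in obs:
        c,d=ray(p,pt);d=d/np.linalg.norm(d);M=np.eye(3)-np.outer(d,d);A+=M;b+=M@c
    return np.linalg.solve(A,b)
E
cat > a.py <<'E'
from h import *
np.set_printoptions(precision=4,suppress=True)
P={n:viewer.camera(n) for n in("scene","top")}
for n in P: cv2.imwrite(f"pics/{n}0.png",P[n]["color"])
for t in ["linchpin","pin_tip","pin_grip","ring_rim","bracket","hole_mark","holder","plain_pin","tape","water","driver"]:
    o=[]
    for n in P:
        r=models.pinpoint(P[n],t)
        print(t,n,[(np.round(q["point"],1).tolist(),round(q["score"],2)) for q in r[:2]])
        if r:o.append((P[n],r[0]["point"]))
    if len(o)==2: print("   tri",tri(o))
for n in P:
  c,d=ray(P[n],(256,192));print(n,c,d)
print(ctrl.get_state(),ctrl.tcp_to_tips)
E
python3 a.py
```

```text
linchpin scene [([191.2, 223.1], 0.64)]
linchpin top [([313.5, 210.0], 0.55)]
   tri [ 0.4699 -0.1972  0.0537]
pin_tip scene [([187.5, 230.6], 0.54)]
pin_tip top []
pin_grip scene [([187.4, 215.0], 0.77)]
pin_grip top [([316.6, 210.3], 0.46)]
   tri [ 0.4675 -0.2027  0.0886]
ring_rim scene [([176.8, 235.5], 0.45)]
ring_rim top [([334.7, 208.4], 0.39)]
   tri [ 0.4752 -0.2593  0.0651]
bracket scene []
bracket top [([205.2, 177.2], 0.77)]
hole_mark scene [([301.9, 160.8], 0.9), ([189.3, 221.6], 0.43)]
hole_mark top [([196.6, 175.8], 0.56)]
   tri [0.5835 0.1616 0.092 ]
holder scene [([201.9, 239.9], 0.94)]
holder top []
plain_pin scene [([212.1, 229.6], 0.42)]
plain_pin top []
tape scene [([319.0, 244.9], 0.71), ([162.9, 318.0], 0.64)]
tape top [([245.7, 122.2], 0.49)]
   tri [ 0.762   0.0041 -0.0093]
water scene [([163.0, 319.7], 0.79)]
water top [([375.4, 173.5], 0.8)]
   tri [ 0.5832 -0.4197 -0.0167]
driver scene [([279.7, 120.4], 0.48)]
driver top [([125.0, 256.6], 0.56)]
   tri [ 0.335   0.4143 -0.0066]
scene [ 1.0308 -0.6752  0.8745] [-0.4233  0.5772 -0.6984]
top [ 0.4535 -0.0238  1.3735] [ 0.059   0.004  -0.9983]
{'t': 1.2, 'qpos': array([-1.3956,  0.1238,  1.6503, -0.    ,  1.3675, -0.0826]), 'qvel': array([-0.001 , -0.0012, -0.0015, -0.0003,  0.0002, -0.0026]), 'tau': array([  0.0009, -41.7588, -36.0226,   0.0775,   0.043 ,  -0.    ]), 'position': array([ 0.1657, -0.6285,  0.2287]), 'tool_rot': array([ 0.9917,  0.1286, -0.    ,  0.    ]), 'contact_force': array([ 0.2037, -0.5773,  0.2912]), 'moment': array([-0.0253,  0.0466, -0.011 ]), 'grip_force': 0.0, 'finger_gap': 0.0948555189713447} 0.014
```

```bash
python3 - <<'E'
import cv2
a=cv2.imread("pics/scene0.png");b=cv2.imread("pics/top0.png")
cv2.imwrite("pics/c1.png",cv2.resize(a[125:275,140:340],None,fx=4,fy=4,interpolation=cv2.INTER_CUBIC))
cv2.imwrite("pics/c2.png",cv2.resize(b[110:260,160:360],None,fx=4,fy=4,interpolation=cv2.INTER_CUBIC))
E
```

```text
(no output)
```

View pics/c1.png

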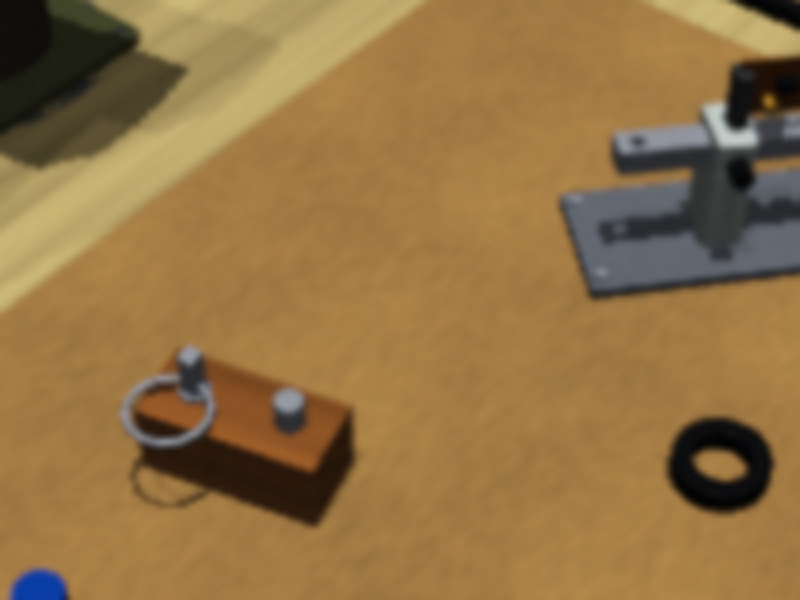

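View pics/c2.png

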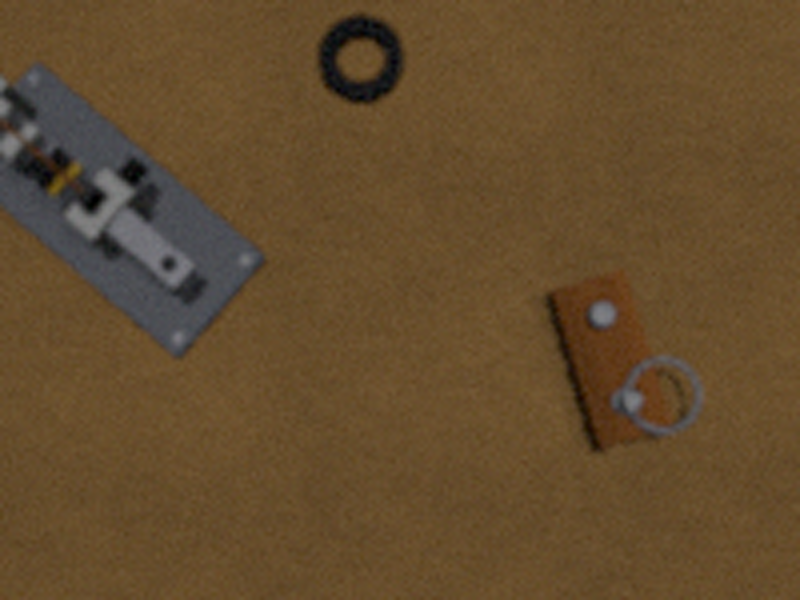

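The pictures show the pin in the block's near-right hole: grip top at top-view pixel (317.5, 209.5), ring pointing right and slightly up. The real hole is visible near the bar's free end at top (202, 175.4) and scene (299, 160). The plain pin and tape are well clear.

```bash
cat > b.py <<'E'
from h import *
np.set_printoptions(precision=4,suppress=True)
T=viewer.camera("top");S=viewer.camera("scene")
f=lambda x,y,ox,oy:((x+.5)/4-.5+ox,(y+.5)/4-.5+oy)
t=lambda x,y:f(x,y,160,110); s=lambda x,y:f(x,y,140,125)
print("hole top",atz(T,t(169,263),.105),"scene",atz(S,s(638,142),.105), "tri",tri([(T,t(169,263)),(S,s(638,142))]))
a=[atz(T,t(*q),.012) for q in((262,258),(38,65),(178,355))]
d=a[0]-a[1];print("plate dir",np.arctan2(d[1],d[0]),"end edge dir",np.arctan2(*(a[2]-a[0])[[1,0]]),np.linalg.norm(a[2]-a[0]))
# bar edges: subpixel by end-corner picks
b=[atz(T,t(*q),.105) for q in((195,263),(133,208),(171,287),(108,233))]
for i in(0,2):
    d=b[i]-b[i+1];print("bar dir",np.arctan2(d[1],d[0]))
g=atz(T,t(633,400),.096);print("grip top",g,"scene",atz(S,s(190,353),.096))
print("ring centre",atz(T,t(664,395),.069),"scene",atz(S,s(168,410),.069),"rim",atz(T,t(700,390),.069))
print("plain",atz(T,t(602,314),.084))
k=[atz(T,t(*q),.06) for q in((553,294),(622,271),(598,449))]
for q in k:print("holder",q)
d=k[0]-k[2];print(np.arctan2(d[1],d[0]))
E
python3 b.py
```

```text
hole top [0.5838 0.1443 0.105 ] scene [0.5822 0.1444 0.105 ] tri [0.5832 0.1438 0.106 ]
plate dir -2.3111006224822206 end edge dir 2.4039139218666747 0.10427557406753091
bar dir -2.324170442475254
bar dir -2.3063878122652195
grip top [ 0.4697 -0.2053  0.096 ] scene [ 0.4667 -0.2026  0.096 ]
ring centre [ 0.4733 -0.2333  0.069 ] scene [ 0.4708 -0.2312  0.069 ] rim [ 0.4763 -0.2614  0.069 ]
plain [ 0.5367 -0.1857  0.084 ]
holder [ 0.5551 -0.1508  0.06  ]
holder [ 0.5716 -0.2056  0.06  ]
holder [ 0.4328 -0.1816  0.06  ]
0.24663679132679098
```

Call:
servo_tool:
  steps:
    - [[0.15,0.21,0,0,0,1,0.55],[0.302,0.425,-0.03,0,0,1,0.55],[0.302,0.425,-0.03,0,0,1,0.55],[0.302,0.425,-0.03,0,0,1,0.55],[0.302,0.425,-0.03,0,0,1,0.55],[0.302,0.425,-0.03,0,0,1,0.55],[0.302,0.425,-0.03,0,0,1,0.55],[0.302,0.425,-0.03,0,0,1,0.55],[0.302,0.425,-0.03,0,0,1,0.55],[0.302,0.425,-0.03,0,0,1,0.55],[0.302,0.425,-0.03,0,0,1,0.55],[0.302,0.425,-0.03,0,0,1,0.55]]

```text
t: 2.5
position: [0.4688, -0.2012, 0.1985]
tool_rot: [0.928, 0.372, 0.0, -0.0]
contact_force: [-0.4, 1.1, 0.4]
finger_gap: 0.0426
grip_force: 0.0
```

Call:
servo_tool:
  steps:
    - [[0,0,0,0,0,1,0.55],[0,0,0,0,0,1,0.55],[0,0,0,0,0,1,0.55],[0,0,0,0,0,1,0.55]]

```text
t: 2.9
position: [0.4671, -0.2047, 0.1988]
tool_rot: [0.808, 0.589, -0.0, 0.0]
contact_force: [0.8, -0.0, 0.1]
finger_gap: 0.0427
grip_force: 0.0
```

Call:
servo_tool:
  steps:
    - [[0,0,0,0,0,0.866,0.55],[0,0,0,0,0,0.866,0.55],[0,0,0,0,0,0.866,0.55],[0,0,0,0,0,0.866,0.55],[0,0,0,0,0,0.866,0.55]]

```text
t: 3.4
position: [0.4673, -0.2043, 0.1988]
tool_rot: [0.665, 0.747, -0.0, 0.0]
contact_force: [-0.2, 0.4, -0.4]
finger_gap: 0.0428
grip_force: 0.0
```

Call:
servo_tool:
  steps:
    - [[0.0005,0.0005,-0.04,0,0,0,0.55],[0.0005,0.0005,-0.07,0,0,0,0.55],[0.0005,0.0005,-0.09,0,0,0,0.55],[0.0005,0.0005,-0.1,0,0,0,0.55],[0.0005,0.0005,-0.109,0,0,0,0.55],[0.0005,0.0005,-0.109,0,0,0,0.55],[0.0005,0.0005,-0.109,0,0,0,1],[0.0005,0.0005,-0.109,0,0,0,1],[0.0005,0.0005,-0.109,0,0,0,1],[0.0005,0.0005,-0.109,0,0,0,1],[0.0005,0.0005,-0.109,0,0,0,1],[0.0005,0.0005,-0.109,0,0,0,1],[0.0005,0.0005,-0.109,0,0,0,1],[0.0005,0.0005,-0.109,0,0,0,1]]

```text
t: 4.8
position: [0.4685, -0.2031, 0.0901]
tool_rot: [0.663, 0.748, 0.0, 0.0]
contact_force: [-0.9, -0.5, 4.2]
finger_gap: 0.0115
grip_force: 30.0
```

```bash
cat > c.py <<'E'
from h import *
import sys
n,x0,x1,y0,y1,out=sys.argv[1],*map(int,sys.argv[2:6]),sys.argv[6]
P=viewer.camera(n);cv2.imwrite(f"pics/{out}_full.png",P["color"])
f=min(800/(x1-x0),600/(y1-y0))
cv2.imwrite(f"pics/{out}.png",cv2.resize(P["color"][y0:y1,x0:x1],None,fx=f,fy=f,interpolation=cv2.INTER_CUBIC));print(f)
E
python3 c.py scene 130 250 170 260 g1
```

```text
6.666666666666667
```

View pics/g1.png

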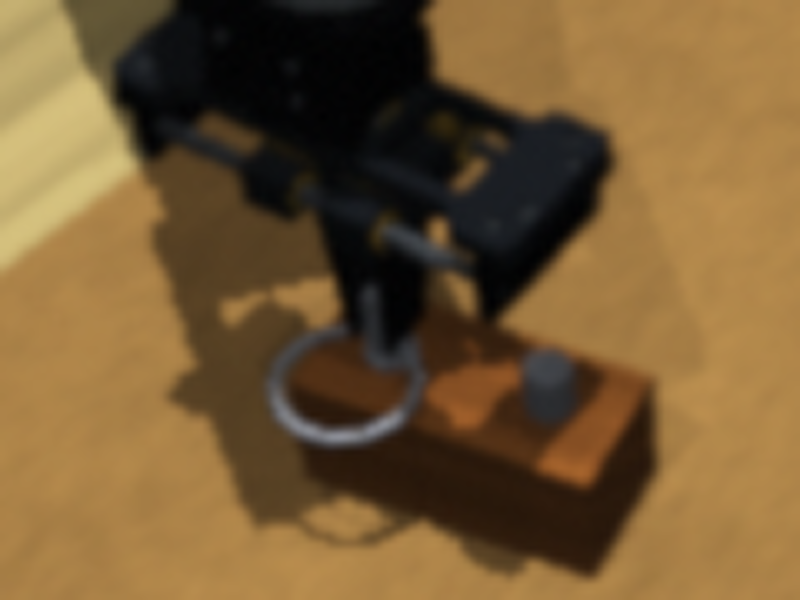

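Grip closed on 11.5 mm with the ring open and level; the plain pin is untouched. Lift and carry.

Call:
servo_tool:
  steps:
    - [[0,0,0.005,0,0,0,1],[0,0,0.02,0,0,0,1],[0,0,0.045,0,0,0,1],[0,0,0.075,0,0,0,1],[0,0,0.1,0,0,0,1],[0,0,0.115,0,0,0,1],[0,0,0.115,0,0,0,1]]

```text
t: 5.55
position: [0.4694, -0.2037, 0.2077]
tool_rot: [0.663, 0.748, 0.001, 0.003]
contact_force: [0.1, 0.1, -0.8]
finger_gap: 0.0113
grip_force: 30.0
```

Call:
servo_tool:
  steps:
    - [[0.005,0.015,0,0,0,-0.1,1],[0.012,0.035,0,0,0,-0.25,1],[0.02,0.06,0,0,0,-0.4,1],[0.03,0.09,0,0,0,-0.6,1],[0.04,0.12,0,0,0,-0.8,1],[0.05,0.145,0,0,0,-0.95,1],[0.055,0.16,0,0,0,-1,1],[0.057,0.165,0,0,0,-1,1]]

```text
t: 6.35
position: [0.5245, -0.0365, 0.2026]
tool_rot: [0.827, 0.562, -0.001, -0.001]
contact_force: [-0.1, -0.7, -2.6]
finger_gap: 0.0115
grip_force: 30.0
```

Call:
servo_tool:
  steps:
    - [[0.005,0.015,0,0,0,-0.1,1],[0.012,0.035,0,0,0,-0.2,1],[0.02,0.06,0,0,0,-0.3,1],[0.03,0.09,0,0,0,-0.45,1],[0.04,0.12,0,0,0,-0.6,1],[0.05,0.15,0,0,0,-0.7,1],[0.055,0.17,0,0,0,-0.722,1],[0.057,0.18,0,0,0,-0.722,1],[0.057,0.182,0,0,0,-0.722,1],[0.057,0.182,0,0,0,-0.722,1]]

```text
t: 7.35
position: [0.5818, 0.1432, 0.204]
tool_rot: [0.915, 0.403, -0.001, 0.0]
contact_force: [0.4, 0.3, -1.8]
finger_gap: 0.0118
grip_force: 30.0
```

```bash
python3 c.py scene 260 360 120 195 s1;python3 c.py top 160 260 130 205 t1
python3 - <<'E'
from h import *
print(ctrl.get_state())
o=[]
for n in("scene","top"):
    P=viewer.camera(n)
    for t in("pin_tip","ring_rim","hole_mark"):
        r=models.pinpoint(P,t);print(n,t,[(q["point"],q["score"]) for q in r[:2]])
E
```

```text
8.0
8.0
{'t': 7.45, 'qpos': array([ 1.51404862e-01,  2.97394412e-02,  1.79114221e+00, -4.43278863e-04,
        1.32124601e+00,  8.93335925e-01]), 'qvel': array([-2.28600595e-03, -4.63951881e-03, -3.09460246e-03,  2.34031719e-03,
        1.11291440e-05,  2.90337526e-03]), 'tau': array([ 2.90204538e-01, -3.77629566e+01, -3.65221775e+01,  8.62089428e-02,
       -3.69267294e-02, -4.32992485e-03]), 'position': array([0.58194312, 0.14288791, 0.20441897]), 'tool_rot': array([ 9.15322811e-01,  4.02720790e-01, -3.14143946e-04,  1.37820091e-04]), 'contact_force': array([ 0.47438544,  1.01825347, -1.3002322 ]), 'moment': array([-0.02478949, -0.00159821, -0.03108832]), 'grip_force': 29.999491274356842, 'finger_gap': 0.01146718619602207}
scene pin_tip [([300.8, 150.1], 0.56)]
scene ring_rim [([321.0, 243.8], 0.66), ([278.6, 144.3], 0.51)]
scene hole_mark [([299.4, 158.2], 0.78)]
top pin_tip [([380.5, 171.7], 0.5)]
top ring_rim [([215.2, 186.7], 0.5)]
top hole_mark [([198.2, 174.2], 0.69)]
```

View pics/s1.png

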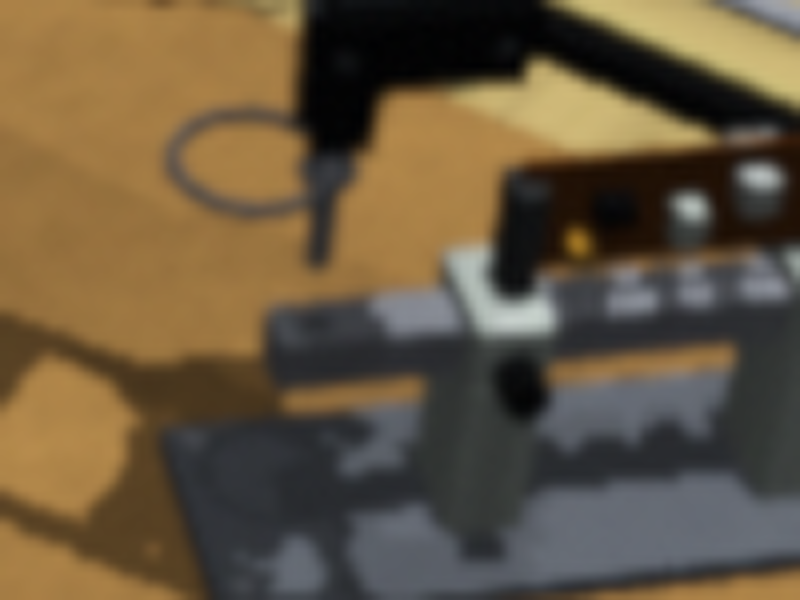

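The pin tip shows at about scene pixel (299.3, 152.7), directly above the hole at (299.5, 159.5), ring pointing along the bar past its end.

```bash
python3 - <<'E'
from h import *
np.set_printoptions(precision=4,suppress=True)
S=viewer.camera("scene");T=viewer.camera("top")
p=ctrl.get_state()["position"]
f=lambda c,o,s=8:((c[0]+.5)/s-.5+o[0],(c[1]+.5)/s-.5+o[1])
tz=p[2]-.0301-.040
tip=atz(S,f((318,264),(260,120)),tz)
h=atz(S,f((320,320),(260,120)),.105); h0=atz(S,((638.5)/4-.5+140,(142.5)/4-.5+125),.105)
e=np.array([np.cos(-2.311),np.sin(-2.311)]);n=np.array([-e[1],e[0]])
print(p,tz,tip,h,h0)
for a in(h,h0):print("needed along,across",e@(a-tip)[:2],n@(a-tip)[:2])
print("tip-tcp",e@(tip-p)[:2],n@(tip-p)[:2])
# shoulder/ring: from picture expected pixel of ring if pin axis on TCP
m=p-[0,0,.0301]
R=[m+np.r_[e*(.028+.028*np.cos(a)),.009]+np.r_[n*.028*np.sin(a),0] for a in np.linspace(0,2*np.pi,60)]
q=proj(S,R);print("ring exp crop S",(q.min(0)-[260,120]+.5)*8-.5,(q.max(0)-[260,120]+.5)*8-.5)
q=proj(T,R);print("ring exp crop T",(q.min(0)-[160,130]+.5)*8-.5,(q.max(0)-[160,130]+.5)*8-.5)
E
```

```text
[0.5822 0.1439 0.2047] 0.13461639671520148 [0.5815 0.1416 0.1346] [0.5819 0.1474 0.105 ] [0.5822 0.1444 0.105 ]
needed along,across -0.004467550184379756 -0.00365956642853648
needed along,across -0.0025487673741228 -0.0013734076704536955
tip-tcp 0.002114912265842144 0.001049241709676478
ring exp crop S [176.886 110.865] [338.3996 208.6766]
ring exp crop T [290.417  322.0727] [447.5541 478.6497]
```

View pics/t1.png

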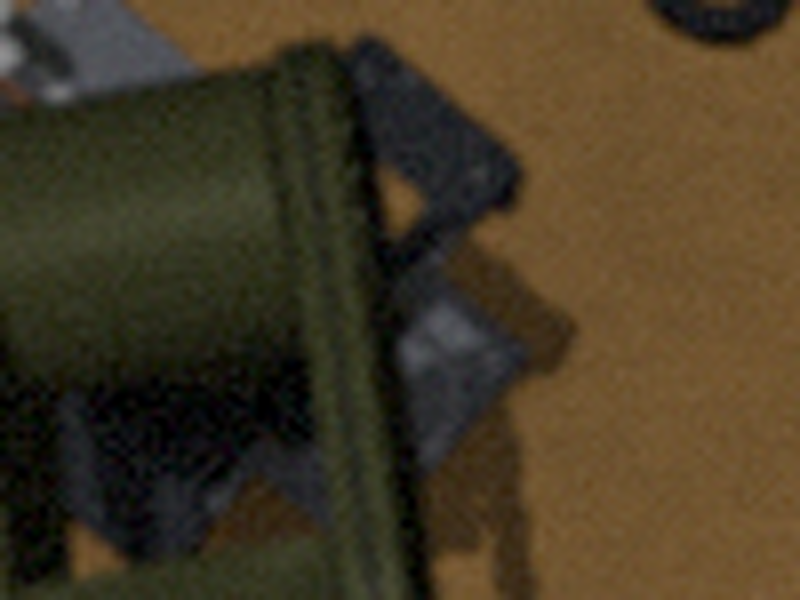

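Call:
servo_tool:
  steps:
    - [[0.0013,0.0017,-0.008,0,0,0,1],[0.0013,0.0017,-0.018,0,0,0,1],[0.0013,0.0017,-0.025,0,0,0,1],[0.0013,0.0017,-0.028,0,0,0,1],[0.0013,0.0017,-0.029,0,0,0,1],[0.0013,0.0017,-0.03,0,0,0,1],[0.0013,0.0017,-0.031,0,0,0,1],[0.0013,0.0017,-0.032,0,0,0,1],[0.0013,0.0017,-0.032,0,0,0,1]]

```text
t: 8.85
position: [0.5834, 0.1459, 0.1728]
tool_rot: [0.915, 0.403, 0.0, -0.0]
contact_force: [-1.2, 0.8, -1.3]
finger_gap: 0.0116
grip_force: 30.0
```

```bash
python3 c.py scene 270 330 130 175 s2
```

```text
13.333333333333334
```

View pics/s2.png

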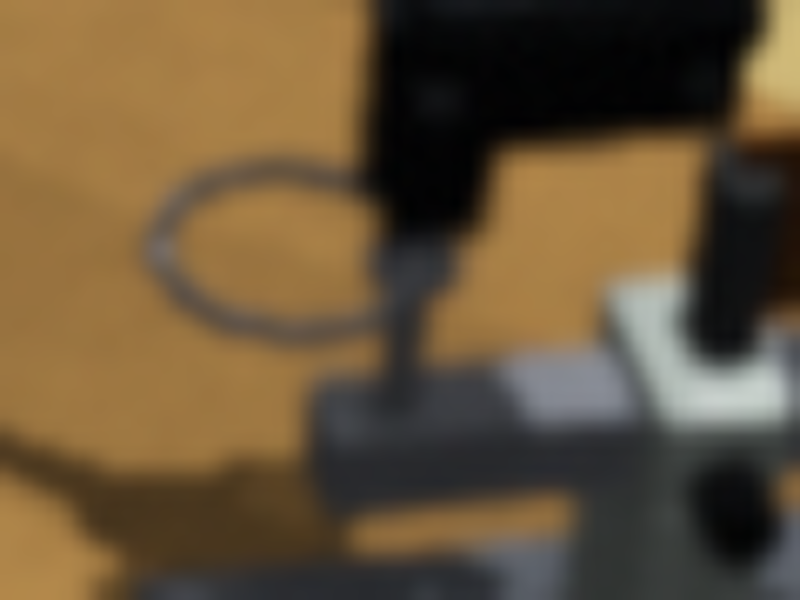

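The tip appears on or in the bar top at the hole (crop 400,400). No reaction yet, and it is nominally 2 mm below the top face, so it is likely in the countersink. Continue down gently.

Call:
servo_tool:
  steps:
    - [[0,0,-0.001,0,0,0,1],[0,0,-0.002,0,0,0,1],[0,0,-0.003,0,0,0,1],[0,0,-0.003,0,0,0,1]]

```text
t: 9.3
position: [0.5834, 0.1457, 0.1694]
tool_rot: [0.915, 0.403, -0.0, -0.0]
contact_force: [-1.5, 1.3, -1.0]
finger_gap: 0.0121
grip_force: 30.0
```

Call:
servo_tool:
  steps:
    - [[-0.0001,0.0001,-0.002,0,0,0,1],[-0.0002,0.0002,-0.004,0,0,0,1],[-0.0002,0.0002,-0.006,0,0,0,1],[-0.0002,0.0002,-0.008,0,0,0,1],[-0.0002,0.0002,-0.01,0,0,0,1],[-0.0002,0.0002,-0.01,0,0,0,1]]

```text
t: 9.9
position: [0.5832, 0.1458, 0.1591]
tool_rot: [0.915, 0.403, -0.0, 0.0]
contact_force: [-0.8, 1.0, -2.7]
finger_gap: 0.0121
grip_force: 30.0
```

Smooth. Continue to just short of the shoulder seating.

Call:
servo_tool:
  steps:
    - [[0,0,-0.003,0,0,0,1],[0,0,-0.006,0,0,0,1],[0,0,-0.009,0,0,0,1],[0,0,-0.012,0,0,0,1],[0,0,-0.015,0,0,0,1],[0,0,-0.018,0,0,0,1],[0,0,-0.02,0,0,0,1],[0,0,-0.021,0,0,0,1],[0,0,-0.022,0,0,0,1],[0,0,-0.022,0,0,0,1]]

```text
t: 10.9
position: [0.5832, 0.1459, 0.1375]
tool_rot: [0.915, 0.403, -0.0, -0.0]
contact_force: [-1.7, 0.8, -1.0]
finger_gap: 0.0115
grip_force: 30.0
```

Call:
servo_tool:
  steps:
    - [[0,0,-0.001,0,0,0,1],[0,0,-0.002,0,0,0,1],[0,0,-0.0025,0,0,0,1],[0,0,-0.003,0,0,0,1],[0,0,-0.003,0,0,0,1]]

```text
t: 11.4
position: [0.5833, 0.1459, 0.1352]
tool_rot: [0.915, 0.403, -0.0, -0.0]
contact_force: [-4.1, 0.4, 3.0]
finger_gap: 0.0117
grip_force: 30.0
```

Call:
servo_tool:
  steps:
    - [[0,0,-0.0005,0,0,0,1],[0,0,-0.001,0,0,0,1],[0,0,-0.001,0,0,0,1]]

```text
t: 11.7
position: [0.5833, 0.146, 0.1352]
tool_rot: [0.915, 0.403, -0.0, -0.0]
contact_force: [-7.5, 1.9, 7.5]
finger_gap: 0.0119
grip_force: 30.0
```

Seated: the height stays at 0.1352 while the force rises. Unload, release and rise.

Call:
servo_tool:
  steps:
    - [[0,0,0.001,0,0,0,1],[0,0,0.001,0,0,0,0.65],[0,0,0.001,0,0,0,0.65],[0,0,0.001,0,0,0,0.65],[0,0,0.001,0,0,0,0.65],[0,0,0.015,0,0,0,0.65],[0,0,0.035,0,0,0,0.65],[0,0,0.045,0,0,0,0.65],[0,0,0.045,0,0,0,1],[-0.015,-0.016,0.045,0,0,0,1],[-0.03,-0.033,0.045,0,0,0,1],[-0.0398,-0.0435,0.045,0,0,0,1],[-0.0398,-0.0435,0.045,0,0,0,1],[-0.0398,-0.0435,0.045,0,0,0,1],[-0.0398,-0.0435,0.045,0,0,0,1]]

```text
t: 13.2
position: [0.544, 0.1028, 0.1787]
tool_rot: [0.915, 0.403, 0.0, -0.0]
contact_force: [1.9, -0.3, -0.2]
finger_gap: 0.0004
grip_force: 0.0
```

```bash
python3 c.py scene 250 350 120 195 s3
```

```text
8.0
```

View pics/s3.png

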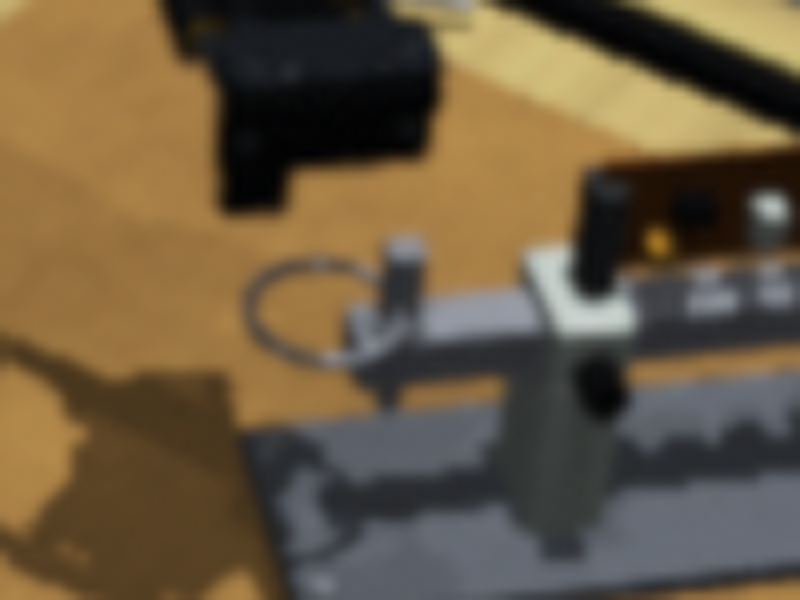

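Pin fully seated, its tip visible below the bar (crop 388,400), ring open past the free end with rim at (248,305) under the closed fingers. Push the rim down.

Call:
servo_tool:
  steps:
    - [[0,0,-0.02,0,0,0,1],[0,0,-0.04,0,0,0,1],[0,0,-0.046,0,0,0,1],[0,0,-0.048,0,0,0,1],[0,0,-0.051,0,0,0,1],[0.0002,0.0002,-0.054,0,0,0,1],[0.0005,0.0005,-0.0565,0,0,0,1],[0.0008,0.0008,-0.059,0,0,0,1],[0.0012,0.0013,-0.062,0,0,0,1],[0.0017,0.0018,-0.0645,0,0,0,1]]

```text
t: 14.25
position: [0.5454, 0.1043, 0.1141]
tool_rot: [0.915, 0.403, 0.0, 0.0]
contact_force: [-0.9, 0.3, 0.8]
finger_gap: 0.0002
grip_force: 0.7
```

```bash
python3 c.py scene 250 350 120 195 s4
```

```text
8.0
```

View pics/s4.png

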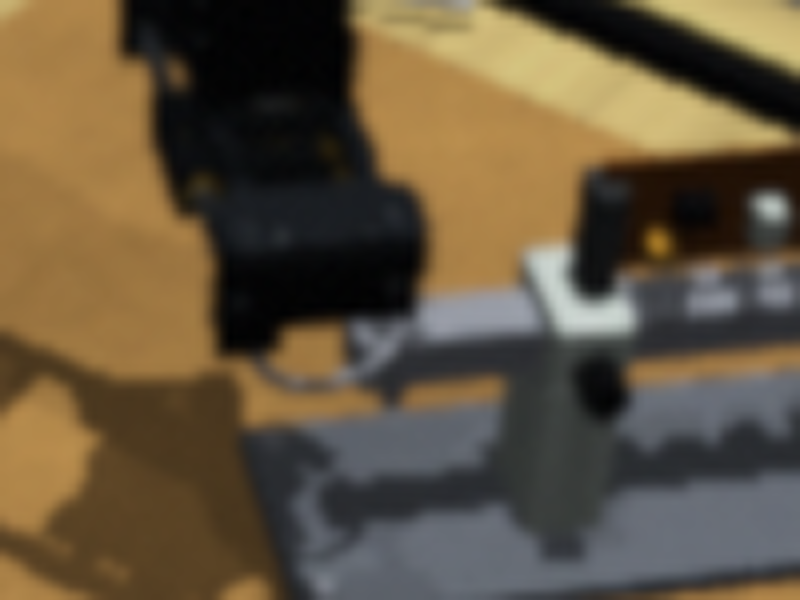

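The ring is tilting down under the fingers (lower edge moved to row 388). Continue along the arc past the snap angle.

Call:
servo_tool:
  steps:
    - [[0.0006,0.0006,-0.0027,0,0,0,1],[0.0013,0.0014,-0.0053,0,0,0,1],[0.002,0.0022,-0.0078,0,0,0,1],[0.003,0.0032,-0.0103,0,0,0,1],[0.004,0.0043,-0.0127,0,0,0,1],[0.005,0.0054,-0.0151,0,0,0,1],[0.006,0.0065,-0.0173,0,0,0,1],[0.0072,0.0079,-0.0196,0,0,0,1],[0.0084,0.0092,-0.0217,0,0,0,1],[0.0094,0.0103,-0.0235,0,0,0,1],[0.0094,0.0103,-0.0235,0,0,0,1],[0.0094,0.0103,-0.0235,0,0,0,1]]

```text
t: 15.5
position: [0.5546, 0.1145, 0.0906]
tool_rot: [0.915, 0.403, -0.0, -0.0]
contact_force: [-0.5, -0.1, 0.2]
finger_gap: 0.0005
grip_force: 0.0
```

```bash
python3 c.py scene 250 350 120 195 s5
```

```text
8.0
```

View pics/s5.png

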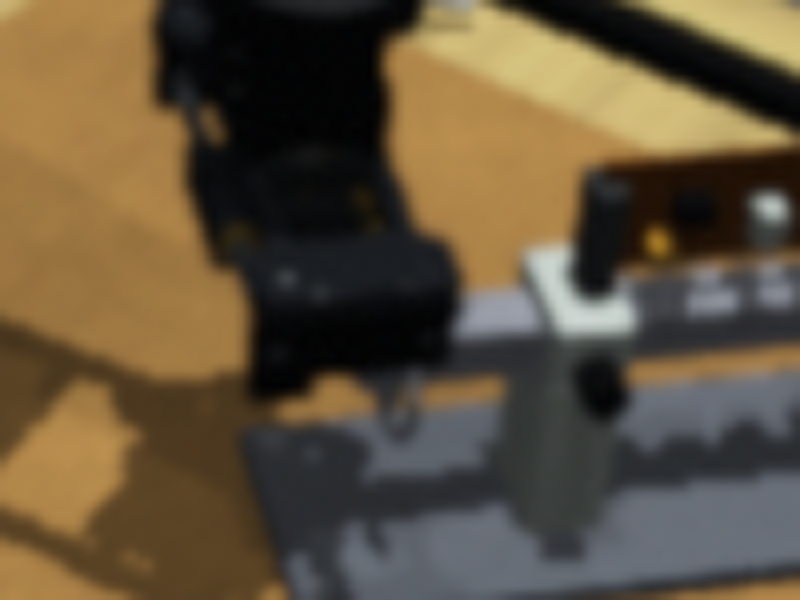

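The ring has snapped down: it hangs below the bar around the tip (crop 400,430) clear of the fingers. Back off outwards and up, then check.

Call:
servo_tool:
  steps:
    - [[-0.01,-0.011,0,0,0,0,1],[-0.025,-0.027,0.005,0,0,0,1],[-0.035,-0.038,0.03,0,0,0,1],[-0.05,-0.06,0.07,0,0,0,1],[-0.07,-0.1,0.11,0,0,0,1],[-0.09,-0.14,0.13,0,0,0,1],[-0.1,-0.17,0.13,0,0,0,1],[-0.1,-0.17,0.13,0,0,0,1],[-0.1,-0.17,0.13,0,0,0,1]]

```text
t: 16.45
position: [0.4538, -0.0563, 0.2207]
tool_rot: [0.916, 0.402, 0.0, 0.0]
contact_force: [0.0, 0.2, -0.1]
finger_gap: 0.001
grip_force: 0.0
```

```bash
python3 c.py scene 270 330 140 185 s6; python3 - <<'E'
from h import *
np.set_printoptions(precision=4,suppress=True)
S=viewer.camera("scene");pin=np.array([.5823,.1449,.105]);e=np.array([np.cos(-2.311),np.sin(-2.311)])
for th in(1.2,1.4,1.57):
    X=pin+np.r_[e*.056*np.cos(th),.009-.056*np.sin(th)]; print(th,(proj(S,X)[0]-[270,140]+.5)*800/60-.5)
print([(q["point"],q["score"]) for q in models.pinpoint(S,"ring_rim")[:2]])
E
```

```text
13.333333333333334
1.2 [290.4976 431.2854]
1.4 [336.1267 436.3167]
1.57 [376.7169 434.6656]
[([298.6, 173.1], 0.39)]
```

View pics/s6.png

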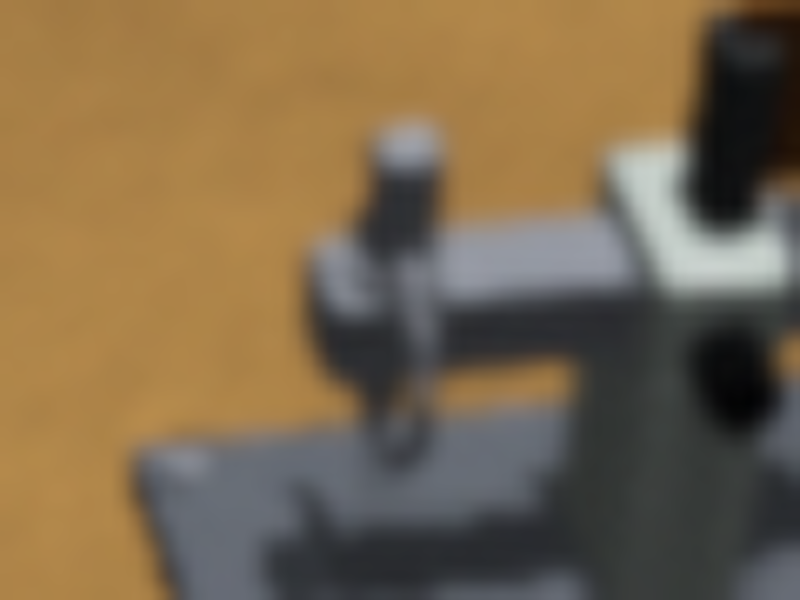

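The ring hangs straight down around the bar with its rim beneath the tip (crop 395,455), close to the predicted shut pixel, and the pin is seated.

```bash
python3 -c "from bench import order; print(order.finish_job())"
```

```text
the job is handed in; nothing more can be done
None
```

I seated the linchpin fully in the bar's hole and snapped its ring shut beneath the tip. I then let go, backed the gripper clear and handed the job in at about 17 s of the allowed 64 s.

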